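# Fit the sprung spindle back into the roll stand

## Task

Put the sprung spindle back into the kitchen-roll stand: its sprung pin goes into the cup of the tall arm and its fixed pin into the cup of the short arm. The spindle is longer than the gap, so push its spring in against the tall arm, find the cups by feel, and let it spring out until both pins are fully home and the spindle hangs level between the arms, then let go. Work gently, without forcing the spindle against the stand, and leave the other things on the worktop where they are.

Things in the scene. Friction and masses are not known exactly. Their poses are not given: they have to be found in the camera images.
- spindle_mid (a point): Centre of the loose white spindle's square barrel: 36 x 36 mm, 114 mm long along its y axis, lying with its centre 18 mm up; 0.16 kg. Grip it across x (36 mm). On its centre line a white fixed pin sticks out 26 mm at the -y end and a steel sprung pin 32 mm at the +y end, both 12 mm thick with noses tapering to 5 mm over 7.5 mm. Free length over the pins 172 mm.
- fixed_tip (a point): End of the spindle's fixed pin, 83 mm from the barrel's centre along -y; axes as the spindle's.
- sprung_tip (a point): End of the spindle's sprung pin, 89 mm from the barrel's centre along +y while free; axes as the spindle's. It can be pushed 26 mm into the barrel, then is solid; smoothly damped (5 N at 0.1 m/s). The spring gives 2.5 N at the start and 0.32 N more per mm (8.9 N at 20 mm). Pressed on the flat face of the tall arm and slid over its cup, it jumps 7 mm out and the push falls by about 2 N.
- stand: Roll stand, fixed: dark wooden base 110 (x) x 222 (y) mm, top 12 mm up, and an upright metal arm near each end, 50 mm wide (x). Origin: centre of the underside; z up; y points from the short arm to the tall arm. The arms' inner faces are flat and polished (friction about 0.3), at y = -77 mm (short arm) and y = +77 mm (tall arm).
- stand_mid (a point): Point on the stand at its x = 0, y = 0, z = 76 mm; axes as the stand's. In each arm's inner face is a round blind cup, 15 mm across, 7 mm deep, at x = 0. Both are at one height, NOT measured, different every time: 58 to 94 mm above the worktop. The tall arm's flat face ends 74 mm above its cup's centre, the short arm 13 mm above. Seated, the spring stays pushed in 4 mm, barrel centre at y = -1 mm.
- fish_tin: Bystander: flat round tin, 67 mm across, 33 mm high, loose. Origin: centre of its underside.
- scourer: Bystander: ball of steel wool, about 57 x 63 mm and 80 mm high, loose. Origin: centre of its underside.
- short_tin: Bystander: round food tin, 75 mm across, 58 mm high, loose. Origin: centre of its underside.
- bowl_a: Bystander: green-grey bowl, 150 mm across, 65 mm high, loose. Origin: centre of its underside.
Mind the look-alikes: they are no part of the job. Leave any red look-alike of the part that bears spindle_mid alone.

How it is judged:
By the outcome, as a careful person would: the job done as asked, in the order asked, and still so for the second after the job is handed in, with the robot touching nothing.
It also fails if it takes over 72 s, if anything falls off the work surface, if the arm or the gripper's body presses on something with over 40 N, if the wrist force passes 120 N, or if a joint passes its speed limit or range.

## Robot

A 7-joint arm with a two-finger parallel gripper is mounted at the origin on a cart in front of the work surface, level with it; the furniture and walls round the work are solid. World frame = base frame: x ahead of the robot, y to its left, z up, the work surface at z = 0. Lengths are in mm, angles in rad, forces in N, time in s.
With the tool pointing down it reaches from about 400 to 875 mm from the base axis. Payload 19.3 kg.
Tool frame: the origin (TCP) lies on the centre line of the jaws, within the pads' length; the fingertips stand 22 mm ahead of it and the grasp point (between the pads) lies 3 mm ahead of it (bot.tip_extent is the distance from the TCP to the fingertips, in mm); z points along the fingers, y is the line along which they close (so a half turn about z gives the same grasp; the last joint's range is limited). The gripper opens to 85 mm and grips with 20 to 120 N. Pads are 22 mm wide; open, the fingers measure 114 mm over their backs; the gripper's body (76 mm by 85 mm) begins 54 mm behind the grasp point. The pads swing forward as they close: fully open they stand 13 mm farther back than shut.
Start: joints at [-1.185, 0.521, -0.036, 1.599, 0.021, 1.021, -0.113], TCP at [275.13, 561.176, 253.291] pointing down, gripper open.
Joint ranges: [-2.91, 2.91], [-0.3, 2.13], [-1.5, 1.42], [0.17, 2.43], [-1.26, 4.41], [0.16, 1.93], [-2.52, 2.52]. Speed limits (rad/s): [1.89, 1.89, 2.39, 2.39, 3.01, 3.01, 3.01].

## Interface

Orientations are given as a unit quaternion [x, y, z, w].
In Python, from rig import sensors, eyes, job, spotter, bot gives the robot as it stands.
- The arm moves only by the tool arm_command, never from a script. Its argument "steps" is a list of rows, each a list of 3 entries, a list of its own where there are three numbers: the shift along the tool's x, y, z scaled (see below), then the turn, a rotation vector about the tool's x, y, z scaled (see below), then the closure, from -1 (fully open) to 1 (shut). A call has exactly 10 rows; each row shifts and turns the commanded pose from where the row before left it, along the tool's axes as they then stand; what a row does not reach is not made up. The controller multiplies each number of a shift by 0.3 m and each number of a turn by 1.5 rad. A row lasts 1/10 s, in which the tool goes at most 50 mm and 8.59 degrees, less where a joint would pass 70% of its speed; a pose out of reach is approached as far as the arm can. A call with a number of a shift or a turn outside -1 to 1 is refused whole. A call with a gripper value outside its range is refused whole. The fingers move at their own pace and stop on an object; "squeeze" is the grip in N (left out, the last holds). Time passes only in rows, so rows that do not move let the fingers close, or fill a call up. It gives the time, the measured TCP pose, the force, the opening and the grip force at its end, in the units of the state.
- sensors.observe(): the state, without advancing time (a new reading comes with each control period).
- eyes.snapshot(name): name is "side" or "top" or "wrist"; returns (picture, depth): 420x560x3 uint8, red, green, blue; 420x560 float32, mm along the optical axis (not along the pixel's ray), 0 where there is no reading.
- eyes.get_calibration(name): a dict with "intrinsics" (3x3 intrinsics, pixels), "eye" and "orientation" of the camera in the world. Camera axes: x right, y up, looking along -z (the intrinsics and any distortion apply to the point x, -y, -z); pixel columns grow to the right and rows downward; lengths in mm; the calibration is good to about 2 mm. A picture is of the moment at which its call begins: read the wrist's pose just before it. get_calibration takes no time and is no camera call; for the wrist camera it gives the pose at the moment of the call.
- job.sign_off(): hands the job in; it is judged then, once.
Trained networks look in the newest picture that a camera, given by its name, has taken for a name from the list of things; names that differ only in an ending like _2 or _b are one class to them, and where a whole thing is asked for, a point or a joint stands for the part that bears it (a point fixed in the world has none). Each returns a list of dicts, best first, with "confidence" (0 to 1); they miss things now and then, are a little off and sometimes report something else, mostly with a low value. They report only what shows in the picture. A call takes as long as a camera call. They do not tell look-alikes from the thing itself.
- spotter.find_in(camera, label): "position" ([x, y, z] in mm, in the coordinates of the camera as it stood for that picture, good to about 4 mm: the middle of the surface that is visible of it).
The state is a dict: "time_s": time; "q": joint angles; "joint_velocities": joint speeds; "tau": joint torques, N m; "eef_pos": TCP position; "tcp_rot": TCP orientation; "wrist_force": force on the tool from outside, world axes, zero at the start; "torque": the same for the moment, N m; "opening": finger opening in mm; "grasp_force": force on a finger pad.
Only numpy, scipy, OpenCV 4.12 (cv2) and the standard library are available. Lean on these libraries where they do the work, as an engineer would, in place of code of your own. Each camera call takes 0.05 s, during which the arm holds its last target. There are 200 camera calls.

## Working session

There is one attempt and no reset: what is moved stays moved. The work goes in short steps, Python scripts to look and compute and a tool call to move; the robot and the scene stay as the last step left them, time stands still between calls to the robot, and variables do not carry over. Pictures are saved under pics/ and viewed, at most 10 in all, crops included, and the job is handed in when it is done.

Besides the shell and the picture viewer there is one more tool, called after "Request:" as name([rows], argument=value, ...), one row to a line, values as JSON. arm_command: Moves the arm, as the interface text tells. Its arguments: {"type":"object","properties":{"steps":{"type":"array","items":{"type":"array"}},"squeeze":{"type":"number"}},"required":["steps"]}

```bash
mkdir -p pics
cat > h.py <<'E'
import numpy as np, cv2
from scipy.spatial.transform import Rotation as R
from rig import sensors, eyes, job, spotter, bot
def cal(n):
    c=eyes.get_calibration(n); o=np.array(c["orientation"],float)
    return np.array(c["intrinsics"]),np.array(c["eye"],float),(R.from_quat(o).as_matrix() if o.size==4 else o.reshape(3,3))
def cloud(n,d,c=None):
    K,e,M=c or cal(n); v,u=np.mgrid[:d.shape[0],:d.shape[1]]
    P=np.stack([(u-K[0,2])/K[0,0]*d,-(v-K[1,2])/K[1,1]*d,-d],-1)
    return P@M.T+e
def toW(n,p): K,e,M=cal(n); return M@np.array(p)+e
def snap(n,f=None):
    p,d=eyes.snapshot(n)
    if f: cv2.imwrite(f"pics/{f}.png",p[:,:,::-1])
    return p,d
E
python3 - <<'E'
from h import *
for n in ("top","side"):
    p,d=snap(n,n+"1"); np.save(n+".npy",cloud(n,d)); 
    c=eyes.get_calibration(n); print(n,c)
    for l in ("spindle_mid","fixed_tip","sprung_tip","stand","stand_mid","fish_tin","scourer","short_tin","bowl_a"):
        print(l,[(round(x["confidence"],2),toW(n,x["position"]).round().tolist()) for x in spotter.find_in(n,l)])
print(sensors.observe())
a=cv2.imread("pics/top1.png");b=cv2.imread("pics/side1.png")
E
```

```text
top {'intrinsics': array([[546.25524331,   0.        , 287.67159923],
       [  0.        , 546.25524331, 218.51378768],
       [  0.        ,   0.        ,   1.        ]]), 'eye': array([ 470.75343545,  -62.93281132, 1387.31218721]), 'orientation': array([ 0.03004997, -0.03025623, -0.70236674,  0.71053678])}
spindle_mid [(0.81, [472.0, -253.0, 34.0]), (0.73, [468.0, -39.0, 38.0])]
fixed_tip [(0.84, [470.0, -36.0, 36.0]), (0.8, [469.0, -253.0, 36.0]), (0.38, [674.0, -317.0, 52.0])]
sprung_tip [(0.58, [543.0, -51.0, 21.0]), (0.49, [457.0, -176.0, 26.0])]
stand [(0.76, [544.0, 208.0, 8.0])]
stand_mid [(0.6, [547.0, 210.0, 13.0])]
fish_tin [(0.97, [668.0, -170.0, 30.0])]
scourer [(0.59, [641.0, -58.0, 67.0])]
short_tin [(0.63, [672.0, -316.0, 53.0])]
bowl_a [(0.69, [762.0, -27.0, 17.0])]
side {'intrinsics': array([[525.21752873,   0.        , 282.27042045],
       [  0.        , 525.21752873, 198.33171677],
       [  0.        ,   0.        ,   1.        ]]), 'eye': array([  354.7005345 , -1284.26798371,   623.92380857]), 'orientation': array([ 0.5489327 , -0.05158018, -0.0674316 ,  0.8
[... 509 characters left out ...]
, 'q': array([-1.18518118,  0.52135574, -0.03630275,  1.59950714,  0.02120048,
        1.02112534, -0.11280624]), 'joint_velocities': array([ 0.00043224,  0.00082752, -0.00209272,  0.00014095,  0.00094223,
       -0.00198681, -0.00130784]), 'tau': array([-1.70310952e-03, -9.26820374e+01,  1.97836518e+00, -3.70277882e+01,
        1.81226595e-02,  1.86426667e-03, -1.32178481e-06]), 'eef_pos': array([275.1359487 , 561.16381242, 253.3157855 ]), 'tcp_rot': array([ 2.25962302e-01,  9.74136047e-01, -5.33426685e-06, -9.89807315e-07]), 'wrist_force': array([0.07123962, 1.04093453, 0.70881347]), 'torque': array([-0.01397302, -0.02581498, -0.00254979]), 'grasp_force': 0.0, 'opening': 85.29641394995934}
```

View pics/top1.png

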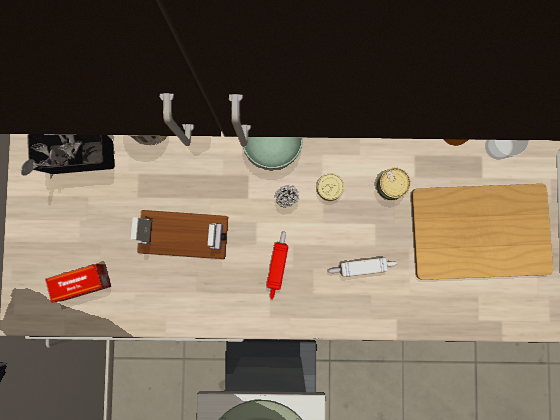

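View pics/side1.png

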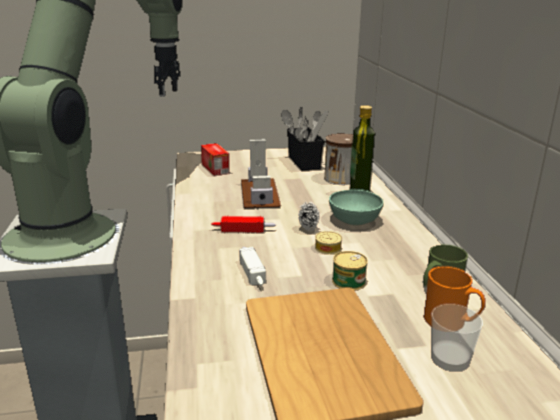

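Top view: the white spindle is at (364,267), the red look-alike at (277,267). The stand is at (182,235), with the tall arm on the left (142,230) and the short arm on the right (215,237). Next I measure the geometry from depth.

Run:
```python
from h import *
P=np.load("top.npy"); im=cv2.imread("pics/top1.png")
print("table z", np.median(P[290:320,200:400,2]))
# spindle
m=(abs(P[...,0]-472)<60)&(abs(P[...,1]+255)<120)&(P[...,2]>22)&(P[...,2]<60)
q=P[m][:,:2].astype(np.float32); print("sp",cv2.minAreaRect(q), P[m][:,2].mean(), len(q))
b=(abs(P[...,0]-472)<60)&(abs(P[...,1]+255)<120)&(P[...,2]>30); q=P[b][:,:2].astype(np.float32); print("barrel",cv2.minAreaRect(q),np.median(P[b][:,2]))
# stand
m=(abs(P[...,0]-544)<110)&(abs(P[...,1]-200)<160)
Q=P[m]
s=Q[Q[:,2]>30]
for lo,hi in((-1e3,210),(210,1e3)):
    a=s[(s[:,1]>lo)&(s[:,1]<hi)]; print("arm",len(a),a.min(0).round(1),a.max(0).round(1),np.percentile(a[:,2],[50,90,95]).round(1))
    t=a[a[:,2]>np.percentile(a[:,2],50)-4]; print(cv2.minAreaRect(t[:,:2].astype(np.float32)),t[:,2].mean(), np.histogram(a[:,2],12))
w=s=Q[(Q[:,2]>7)&(Q[:,2]<20)]; print("base",cv2.minAreaRect(w[:,:2].astype(np.float32)))
c=np.hstack([cv2.resize(im[245:295,320:410],(720,400),interpolation=2)])
d=cv2.resize(im[200:265,120:240],(720,390),interpolation=2)
cv2.imwrite("pics/c1.png",cv2.resize(np.vstack([c,d]),(546,600)))
S=np.load("side.npy")
m=(abs(S[...,0]-544)<60)&(abs(S[...,1]-208)<130)&(S[...,2]>30)
for lo,hi in((-1e3,210),(210,1e3)):
    a=S[m&(S[...,1]>lo)&(S[...,1]<hi)]; print("side arm",len(a),np.percentile(a,[2,50,98],axis=0).round(1).tolist())
```

```text
table z -0.48714224794855454
sp ((469.08441162109375, -248.96615600585938), (36.281036376953125, 165.9022979736328), 7.354648590087891) 34.3812302874113 728
barrel ((469.6011962890625, -252.2628631591797), (35.709503173828125, 114.13036346435547), 7.757164001464844) 35.2427900692569
arm 21377 [510.4  40.   30. ] [ 654.   210.  1024.8] [ 893.5 1000.5 1011.9]
((652.5053100585938, 123.8852310180664), (167.7532958984375, 2.557964563369751), 89.94239807128906) 960.3030463349028 (array([ 345,    0,    0,    0,    0,    0,    0, 1489, 2581, 4084, 5744,
       7134]), array([  30.04926819,  112.94253253,  195.83579687,  278.72906122,
        361.62232556,  444.5155899 ,  527.40885424,  610.30211858,
        693.19538293,  776.08864727,  858.98191161,  941.87517595,
       1024.76844029]))
arm 3639 [520.5 210.   30.2] [653.9 346.9 884.2] [709.2 819.8 841.2]
((652.7091674804688, 255.666015625), (2.1134376525878906, 91.31208038330078), 0.10119753330945969) 775.0769574485397 (array([ 206,  248,    0,    0,    0,    0,    0,    0,  774, 1081,  894,
        436]), array([ 30.1865715 , 101.3504006 , 172.5142297 , 243.67805879,
       314.84188789, 386.00571699, 457.16954609, 528.33337518,
       599.49720428, 670.66103338, 741.82486248, 812.98869158,
       884.15252067]))
base ((552.78515625, 204.57058715820312), (269.4495544433594, 203.97940063476562), 86.62135314941406)
side arm 439 [[510.9, 91.8, 31.4], [539.1, 112.7, 55.0], [568.4, 125.8, 88.3]]
side arm 616 [[522.6, 273.4, 33.3], [550.7, 281.8, 89.3], [576.9, 292.5, 148.3]]
```

View pics/c1.png

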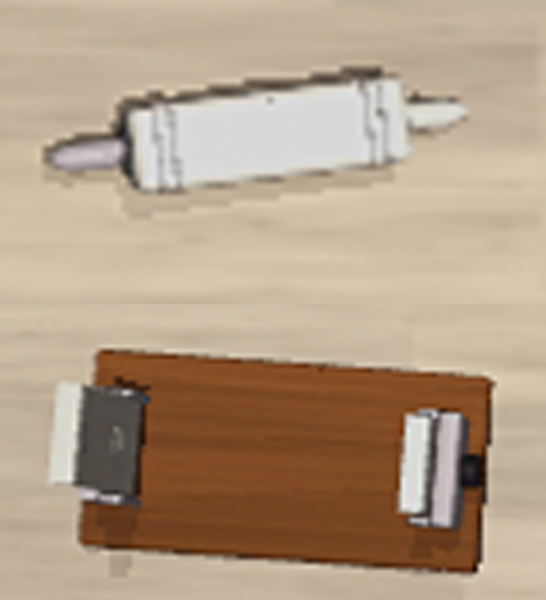

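The crop shows the grey steel pin on the left (+y) end of the spindle and the white fixed pin on the right. The cup of the tall arm shows at about (115,438) in the crop. Next is the stand profile.

Run:
```python
from h import *
np.set_printoptions(suppress=True,linewidth=180)
P=np.load("top.npy"); im=cv2.imread("pics/top1.png")
hsv=cv2.cvtColor(im,cv2.COLOR_BGR2HSV)
print(hsv[235,180],hsv[300,300])
Z=P[...,2]; g=(Z>8)&(Z<17)&(abs(P[...,0]-544)<100)&(abs(P[...,1]-205)<150)&(hsv[...,1]>130)&(hsv[...,2]<190)
print("base",cv2.minAreaRect(P[g][:,:2].astype(np.float32)),np.median(P[g][:,2]),g.sum())
for v in (228,232,236,240): 
  print(v); print(np.c_[np.r_[128:152],P[v,128:152].round(1)][::1].tolist() if v==232 else ''); 
  print([(u,*P[v,u].round(0).astype(int).tolist()) for u in range(203,230)] if v in(236,) else '')
S=np.load("side.npy"); si=cv2.imread("pics/side1.png")
u=262
print("side short", [(v,*S[v,258].round(0).astype(int).tolist()) for v in range(172,206,2)])
print("side tall", [(v,*S[v,258].round(0).astype(int).tolist()) for v in range(136,178,2)])
cv2.imwrite("pics/c2.png",cv2.resize(si[130:215,225:300],(525,595),interpolation=cv2.INTER_CUBIC))
```

```text
[ 13 183 128] [ 17  51 194]
base ((545.9872436523438, 201.719482421875), (219.85086059570312, 108.65023803710938), 86.68302154541016) 11.952711508444509 2617
228


232
[[128.0, 550.2, 342.6, 1.4], [129.0, 550.5, 341.3, -2.9], [130.0, 550.5, 338.6, -2.5], [131.0, 541.9, 293.1, 147.1], [132.0, 541.7, 289.4, 152.0], [133.0, 541.9, 288.1, 148.7], [134.0, 542.0, 286.2, 147.5], [135.0, 542.0, 283.7, 148.2], [136.0, 541.8, 280.4, 151.8], [137.0, 542.6, 281.8, 138.6], [138.0, 542.8, 280.5, 135.1], [139.0, 543.3, 280.6, 126.2], [140.0, 543.9, 280.8, 117.2], [141.0, 544.4, 280.5, 109.4], [142.0, 544.7, 279.7, 103.6], [143.0, 545.5, 280.9, 90.3], [144.0, 546.8, 284.1, 69.0], [145.0, 547.1, 283.3, 63.0], [146.0, 547.1, 280.6, 64.1], [147.0, 547.6, 280.2, 56.1], [148.0, 548.2, 280.5, 45.2], [149.0, 548.7, 279.7, 38.7], [150.0, 550.6, 285.6, 5.6], [151.0, 550.4, 282.2, 9.1]]

236

[(203, 541, 150, 16), (204, 542, 148, 12), (205, 542, 145, 12), (206, 542, 143, 12), (207, 542, 140, 10), (208, 538, 126, 90), (209, 538, 125, 85), (210, 538, 121, 92), (211, 538, 119, 89), (212, 538, 117, 86), (213, 538
[... 472 characters left out ...]
120, 72), (184, 530, 115, 68), (186, 530, 115, 62), (188, 530, 118, 54), (190, 529, 105, 53), (192, 528, 102, 48), (194, 529, 105, 41), (196, 528, 104, 35), (198, 528, 105, 28), (200, 528, 105, 22), (202, 529, 108, 14), (204, 528, 101, 11)]
side tall [(136, 599, 659, 50), (138, 599, 656, 43), (140, 552, 282, 149), (142, 552, 283, 142), (144, 552, 283, 135), (146, 553, 290, 127), (148, 551, 279, 124), (150, 551, 277, 118), (152, 551, 280, 110), (154, 551, 278, 104), (156, 552, 284, 95), (158, 552, 286, 88), (160, 551, 279, 84), (162, 553, 296, 71), (164, 553, 296, 65), (166, 551, 278, 64), (168, 551, 280, 57), (170, 551, 279, 50), (172, 551, 282, 43), (174, 551, 282, 36), (176, 531, 124, 89)]
```

View pics/c2.png

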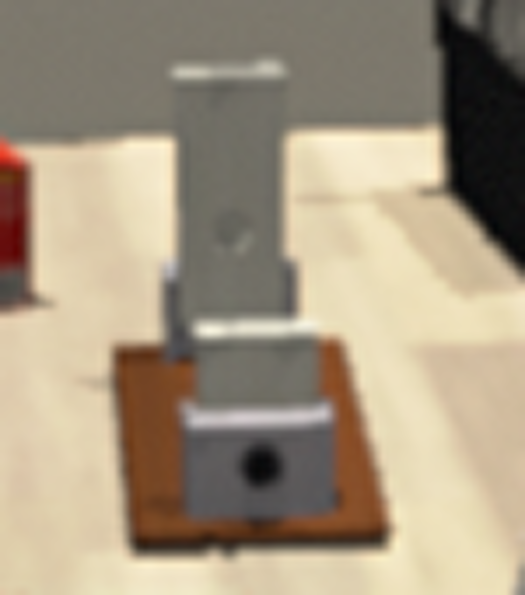

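The side crop shows the tall arm's cup at (235,230). Depth puts the tall arm's top at about 149 mm and the short arm's at about 88 mm, so the cups should be about 75 mm up. I'll go by way of the stand for a close look.

Request:
arm_command([
  [[-0.12,-0.075,-0.03],[0,0,0],-1],
  [[-0.12,-0.075,-0.03],[0,0,0],-1],
  [[-0.12,-0.075,-0.03],[0,0,0],-1],
  [[-0.12,-0.075,-0.03],[0,0,0],-1],
  [[-0.12,-0.075,-0.03],[0,0,0],-1],
  [[-0.12,-0.075,-0.03],[0,0,0],-1],
  [[-0.12,-0.075,-0.03],[0,0,0],-1],
  [[-0.12,-0.075,-0.03],[0,0,0],-1],
  [[-0.12,-0.075,-0.03],[0,0,0],-1],
  [[-0.12,-0.075,-0.03],[0,0,0],-1],
])

```text
time_s: 2.0
eef_pos: [500.0, 199.1, 343.9]
tcp_rot: [0.226, 0.974, 0.0, 0.0]
wrist_force: [0.8, 1.0, -0.3]
opening: 85.2
grasp_force: 0.0
```

Request:
arm_command([
  [[0,0,0],[0,0,0.065],-1],
  [[0,0,0],[0,0,0.065],-1],
  [[0,0,0],[0,0,0.065],-1],
  [[0,0,0],[0,0,0.065],-1],
  [[0,0,0],[0,0,0.065],-1],
  [[0,0,0],[0,0,0.065],-1],
  [[0,0,0],[0,0,0.065],-1],
  [[0,0,0],[0,0,0.065],-1],
  [[0,0,0],[0,0,0.065],-1],
  [[0,0,0],[0,0,0.065],-1],
])

```text
time_s: 3.0
eef_pos: [499.3, 200.7, 343.4]
tcp_rot: [0.657, 0.753, 0.0, 0.0]
wrist_force: [-0.4, 0.5, -0.5]
opening: 85.3
grasp_force: 0.0
```

```bash
cat >> h.py <<'E'
def delta(tgt,yaw=None):
    "shift to world point (tool axes, units of 0.3 m) and tool-z turn so that tool y points at yaw deg"
    s=sensors.observe(); M=R.from_quat(s["tcp_rot"]).as_matrix(); p=np.array(s["eef_pos"])
    d=np.array(tgt)-p
    a=np.degrees(np.arctan2(M[1,1],M[0,1])); 
    print("pos",p.round(1),"yaw y",round(a,2),"tilt z",M[:,2].round(4),"F",np.round(s["wrist_force"],1),"T",np.round(s["torque"],2),"open",round(s["opening"],1),"grip",round(s["grasp_force"],1),"t",round(s["time_s"],1))
    print("d world",d.round(1),"shift units total",(M.T@d/300).round(4), "turn units", None if yaw is None else round(-np.radians((yaw-a+180)%360-180)/1.5,4))
E
python3 - <<'E'
from h import *
c=cal("wrist"); delta([470,-252,150],7.76); print(sensors.observe()["q"].round(2))
p,d=snap("wrist","w1"); np.save("w1.npy",cloud("wrist",d,c)); print(c[1],c[2][:,2])
E
```

```text
pos [499.3 200.7 343.4] yaw y 7.79 tilt z [ 1.e-04  1.e-04 -1.e+00] F [-0.4  0.5 -0.5] T [-0.    0.03 -0.01] open 85.3 grip 0.0 t 3.0
d world [ -29.3 -452.7 -193.4] shift units total [-1.4818 -0.3012  0.6445] turn units 0.0003
[-0.71  0.3   0.28  1.72 -0.09  1.13 -0.27]
[489.00354919 277.19203139 463.90750483] [-0.04141244  0.29750909  0.9538204 ]
```

View pics/w1.png

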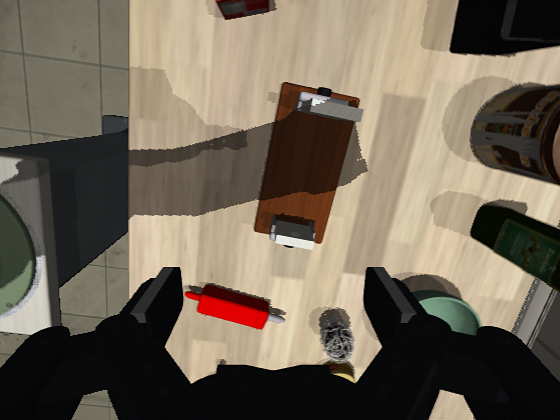

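The wrist view shows the stand at (305,165), with the tall arm at the top (325,105) and the short arm at (292,232). The red look-alike is at (233,305).

Run:
```python
from h import *
P=np.load("w1.npy"); im=cv2.imread("pics/w1.png"); hsv=cv2.cvtColor(im,cv2.COLOR_BGR2HSV)
reg=(abs(P[...,0]-544)<80)&(abs(P[...,1]-203)<130)
g=reg&(P[...,2]>6)&(P[...,2]<18)&(hsv[...,1]>110)
print("base",cv2.minAreaRect(P[g][:,:2].astype(np.float32)),np.median(P[g][:,2]))
for n,lo,hi,t in(("short",80,150,80),("tall",255,330,141)):
    a=P[reg&(P[...,1]>lo)&(P[...,1]<hi)&(P[...,2]>t)&(P[...,2]<200)]
    print(n,cv2.minAreaRect(a[:,:2].astype(np.float32)),np.percentile(a[:,2],[5,50,95]),len(a))
    f=P[reg&(P[...,1]>lo)&(P[...,1]<hi)&(P[...,2]>25)&(P[...,2]<t-2)]
    print(" body",cv2.minAreaRect(f[:,:2].astype(np.float32)),len(f))
```

```text
base ((544.0632934570312, 205.13763427734375), (220.57656860351562, 109.16728973388672), 86.31645202636719) 11.906884193419273
short ((538.6220092773438, 121.60826110839844), (13.649535179138184, 50.3405876159668), 86.10477447509766) [82.4039372  89.40543512 90.84876554] 423
 body ((537.4724731445312, 111.33555603027344), (34.597347259521484, 61.50160217285156), 86.21394348144531) 593
tall ((548.5693359375, 287.5103454589844), (12.018547058105469, 50.08496856689453), 86.54873657226562) [148.98330666 150.68429606 151.88011768] 711
 body ((548.8673095703125, 298.5089111328125), (34.05486297607422, 61.42144775390625), 86.51712799072266) 646
```

Request:
arm_command([
  [[-0.148,-0.03,0.0],[0,0,0],-1],
  [[-0.148,-0.03,0.0],[0,0,0],-1],
  [[-0.148,-0.03,0.0],[0,0,0],-1],
  [[-0.148,-0.03,0],[0,0,0],-1],
  [[-0.148,-0.03,0],[0,0,0],-1],
  [[-0.148,-0.03,0],[0,0,0],-1],
  [[-0.148,-0.03,0],[0,0,0],-1],
  [[-0.148,-0.03,0],[0,0,0],-1],
  [[-0.148,-0.03,0],[0,0,0],-1],
  [[-0.148,-0.03,0],[0,0,0],-1],
])

```text
time_s: 4.05
eef_pos: [471.8, -253.3, 343.5]
tcp_rot: [0.655, 0.756, 0.0, 0.0]
wrist_force: [1.0, 1.2, 0.4]
opening: 85.1
grasp_force: 0.0
```

Run:
```python
from h import *
c=cal("wrist"); p,d=snap("wrist","w2"); P=cloud("wrist",d,c); np.save("w2.npy",P)
for t in (22,28,31):
    b=(abs(P[...,0]-472)<45)&(abs(P[...,1]+255)<110)&(P[...,2]>t)&(P[...,2]<60); q=P[b][:,:2].astype(np.float32); print(t,cv2.minAreaRect(q),np.median(P[b][:,2]),len(q))
for l in ("spindle_mid","sprung_tip","fixed_tip"): print(l,[(round(x["confidence"],2),(c[2]@np.array(x["position"])+c[1]).round().tolist()) for x in spotter.find_in("wrist",l)])
delta([470,-252,150],7.76)
```

```text
22 ((466.5960388183594, -247.24322509765625), (35.56907653808594, 164.17770385742188), 7.862520217895508) 35.549336098972276 2274
28 ((467.0299987792969, -250.3856201171875), (35.56907653808594, 114.32898712158203), 7.862520217895508) 35.67242418581185 2081
31 ((467.1322937011719, -250.964599609375), (35.510101318359375, 113.13420867919922), 7.936798095703125) 35.676766212931454 2065
spindle_mid [(0.96, [499.0, -52.0, 29.0]), (0.76, [466.0, -240.0, 36.0]), (0.61, [629.0, -60.0, 65.0])]
sprung_tip [(0.78, [539.0, -53.0, 21.0]), (0.57, [457.0, -180.0, 27.0])]
fixed_tip [(0.87, [467.0, -246.0, 37.0]), (0.84, [496.0, -50.0, 30.0])]
pos [ 471.8 -252.3  343.2] yaw y 7.99 tilt z [-3.e-04 -0.e+00 -1.e+00] F [ 0.6  0.6 -0.5] T [ 0.07 -0.02  0.  ] open 85.3 grip 0.0 t 4.2
d world [  -1.8    0.3 -193.2] shift units total [ 0.0019 -0.0056  0.6438] turn units 0.0027
```

Request:
arm_command([
  [[0.005,-0.011,0.05],[0,0,0],-1],
  [[0,0,0.15],[0,0,0],-1],
  [[0,0,0.15],[0,0,0],-1],
  [[0,0,0.15],[0,0,0],-1],
  [[0,0,0.15],[0,0,0],-1],
  [[0,0,0.14],[0,0,0],-1],
  [[0,0,0.1],[0,0,0],-1],
  [[0,0,0.08],[0,0,0],-1],
  [[0,0,0.05],[0,0,0],-1],
  [[0,0,0],[0,0,0],-1],
])

```text
time_s: 5.25
eef_pos: [468.4, -249.3, 36.1]
tcp_rot: [0.655, 0.755, -0.0, -0.001]
wrist_force: [0.1, -0.0, -0.3]
opening: 85.1
grasp_force: 0.0
```

Run:
```python
from h import *
delta([468.3,-251.3,26],7.9)
```

```text
pos [ 468.4 -249.3   36.1] yaw y 8.12 tilt z [-0.0019  0.0013 -1.    ] F [ 0.1 -0.  -0.3] T [ 0.04  0.02 -0.01] open 85.1 grip 0.0 t 5.2
d world [ -0.1  -2.  -10.1] shift units total [-0.0065 -0.001   0.0336] turn units 0.0026
```

Request:
arm_command([
  [[-0.006,-0.001,0.02],[0,0,0.002],-1],
  [[0,0,0.013],[0,0,0],-1],
  [[0,0,0],[0,0,0],-0.5],
  [[0,0,0],[0,0,0],0],
  [[0,0,0],[0,0,0],1],
  [[0,0,0],[0,0,0],1],
  [[0,0,0],[0,0,0],1],
  [[0,0,0],[0,0,0],1],
  [[0,0,0],[0,0,0],1],
  [[0,0,0],[0,0,0],1],
], squeeze=70)

```text
time_s: 6.25
eef_pos: [468.8, -252.4, 28.0]
tcp_rot: [0.657, 0.754, 0.0, 0.0]
wrist_force: [-1.2, 0.4, 10.0]
opening: 34.6
grasp_force: 70.8
```

Request:
arm_command([
  [[0,0,0],[0,0,0],1],
  [[0,0,0],[0,0,0],1],
  [[0,0,-0.05],[0,0,0],1],
  [[0,0,-0.1],[0,0,0],1],
  [[0,0,-0.1],[0,0,0],1],
  [[0,0,-0.1],[0,0,0],1],
  [[0,0,-0.1],[0,0,0],1],
  [[0,0,-0.1],[0,0,0],1],
  [[0,0,-0.05],[0,0,0],1],
  [[0,0,0],[0,0,0],1],
])

```text
time_s: 7.25
eef_pos: [469.3, -252.7, 210.0]
tcp_rot: [0.657, 0.754, 0.001, 0.002]
wrist_force: [0.8, 0.0, -2.2]
opening: 35.2
grasp_force: 70.0
```

Run:
```python
from h import *
# hover over stand, above tops: barrel centre y=+3 in stand frame
delta([544,208,205],-3.5)
c=cal("wrist");p,d=snap("wrist","w3")
p,d=snap("top"); P=cloud("top",d)
p2,d2=snap("side","s3")
cv2.imwrite("pics/ws3.png",cv2.resize(np.vstack([p[230:310,300:420],p2[200:280,210:330]])[:,:,::-1],(450,600)))
```

```text
pos [ 469.3 -252.7  210. ] yaw y 7.84 tilt z [ 0.0037 -0.001  -1.    ] F [ 0.8  0.  -2.2] T [ 0.   -0.04 -0.05] open 35.2 grip 70.0 t 7.2
d world [ 74.7 460.7  -5. ] shift units total [1.4873 0.4562 0.0162] turn units 0.132
```

View pics/s3.png

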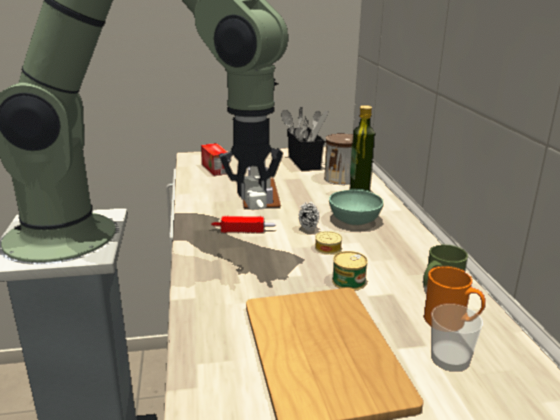

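Request:
arm_command([
  [[0.142,0.045,0],[0,0,0],1],
  [[0.142,0.045,0],[0,0,0],1],
  [[0.142,0.045,0],[0,0,0],1],
  [[0.142,0.045,0],[0,0,0],1],
  [[0.142,0.045,0],[0,0,0],1],
  [[0.142,0.045,0],[0,0,0],1],
  [[0.142,0.045,0],[0,0,0],1],
  [[0.142,0.045,0],[0,0,0],1],
  [[0.142,0.045,0],[0,0,0],1],
  [[0.142,0.045,0],[0,0,0],1],
])

```text
time_s: 8.4
eef_pos: [543.7, 189.8, 206.3]
tcp_rot: [0.657, 0.754, -0.001, -0.0]
wrist_force: [1.1, -2.0, -0.9]
opening: 35.0
grasp_force: 70.1
```

Request:
arm_command([
  [[0,0,0],[0,0,0.033],1],
  [[0,0,0],[0,0,0.033],1],
  [[0,0,0],[0,0,0.033],1],
  [[0,0,0],[0,0,0.033],1],
  [[0,0,0],[0,0,0],1],
  [[0,0,0],[0,0,0],1],
  [[0,0,0],[0,0,0],1],
  [[0,0,0],[0,0,0],1],
  [[0,0,0],[0,0,0],1],
  [[0,0,0],[0,0,0],1],
])

```text
time_s: 9.4
eef_pos: [544.2, 188.1, 207.4]
tcp_rot: [0.728, 0.685, -0.0, -0.0]
wrist_force: [-0.0, 0.6, -0.9]
opening: 35.1
grasp_force: 70.2
```

```bash
cat >> h.py <<'E'
A=np.radians(-3.5); C0=np.array([545.6,202.8])
def st(s,x,z): return [*(C0+s*np.array([-np.sin(A),np.cos(A)])+x*np.array([np.cos(A),np.sin(A)])),z]
def rep(s,x,z):
    delta(st(s,x,z),-3.5); o=sensors.observe(); q=np.array(o["eef_pos"])[:2]-C0; f=np.array(o["wrist_force"])
    print("stand frame: s",round(q@[-np.sin(A),np.cos(A)],1),"x",round(q@[np.cos(A),np.sin(A)],1),"Fs",round(f[:2]@[-np.sin(A),np.cos(A)],1))
E
python3 - <<'E'
from h import *
rep(-14,0,122)
snap("side","s4"); i=cv2.imread("pics/s4.png"); snap("top","t4"); j=cv2.imread("pics/t4.png")
c=cal("wrist"); snap("wrist","w4"); k=cv2.imread("pics/w4.png")
cv2.imwrite("pics/c4.png",np.hstack([cv2.resize(i[90:230,210:310],(428,600)),cv2.resize(np.vstack([j[170:300,100:270],k[100:250,200:370]]),(364,600))]))
E
```

```text
pos [544.2 188.1 207.4] yaw y -3.49 tilt z [-0.  0. -1.] F [-0.   0.6 -0.9] T [-0.07  0.02 -0.02] open 35.1 grip 70.2 t 9.4
d world [  0.6   0.8 -85.4] shift units total [0.0027 0.0017 0.2847] turn units 0.0001
stand frame: s -14.8 x -0.5 Fs 0.6
```

View pics/c4.png

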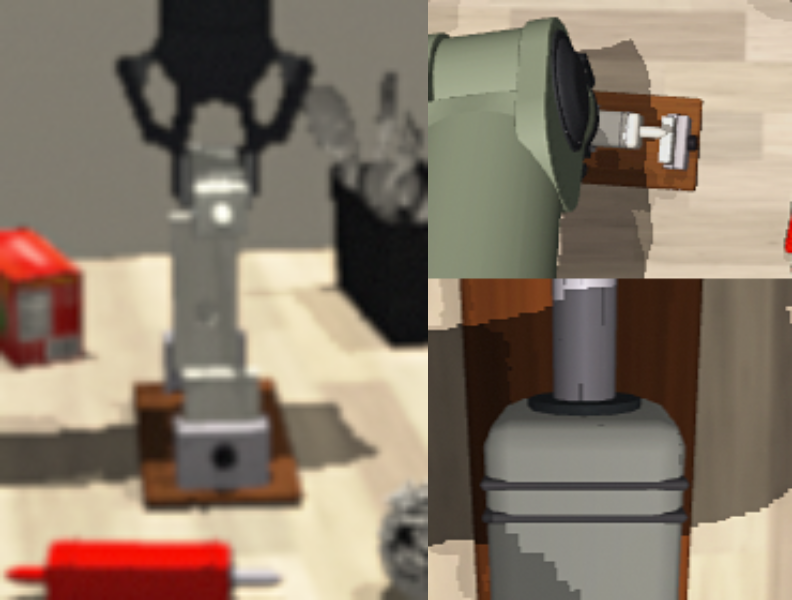

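The spindle is held level over the stand. The wrist view shows the sprung pin pointing at the tall arm. I'll measure the held spindle from the wrist depth.

Run:
```python
from h import *
np.set_printoptions(suppress=True)
c=cal("wrist"); p,d=snap("wrist","w5"); P=cloud("wrist",d,c)
u=np.array([-np.sin(A),np.cos(A)]); v=np.array([np.cos(A),np.sin(A)])
o=sensors.observe(); t=np.array(o["eef_pos"])
s=(P[...,:2]-t[:2])@u; x=(P[...,:2]-t[:2])@v; z=P[...,2]-t[2]
m=(abs(x)<14)&(s>20)&(s<56)&(z>-20)&(z<30); print("barrel top z rel",np.percentile(z[m],[10,50,90]),"slope",np.polyfit(s[m&(abs(x)<8)],z[m&(abs(x)<8)],1),m.sum())
m=(abs(x)<25)&(s>20)&(s<56)&(z>-3)&(z<30); print("barrel x",np.percentile(x[m],[1,99]))
m=(abs(x)<15)&(s>60)&(s<110)&(z>-25)&(z<20); print("pin s",np.percentile(s[m],[1,50,99,100]),"x",np.percentile(x[m],[2,50,98]),"z",np.percentile(z[m],[5,50,95]),m.sum())
w=s[m];print("pin x by s",[ (a,np.median(x[m][(w>a)&(w<a+8)]).round(1),z[m][(w>a)&(w<a+8)].max().round(1)) for a in (62,70,78)])
Z=P[...,2]
m=(abs(x-1)<40)&(s>70)&(s<140)&(Z>140)&(Z<160); r=np.c_[s[m],x[m]]; print("tall top rel",np.percentile(r,[1,50,99],axis=0).round(1),np.median(Z[m]),m.sum())
```

```text
barrel top z rel [7.03118218 7.86284205 8.62722685] slope [-0.00791903  8.1670425 ] 6557
barrel x [-17.47581732  17.37400647]
pin s [60.15276454 73.6108802  89.60449304 90.41527519] x [-6.04236059 -0.12563778  6.100911  ] z [-9.36002783 -5.37904533 -3.48852157] 2371
pin x by s [(62, np.float64(-0.1), np.float64(-2.3)), (70, np.float64(-0.1), np.float64(-2.6)), (78, np.float64(-0.1), np.float64(-2.6))]
tall top rel [[ 93.5 -26.2]
 [ 99.5  -2.2]
 [105.4  22.9]] 150.58797470569888 2501
```

View pics/w5.png

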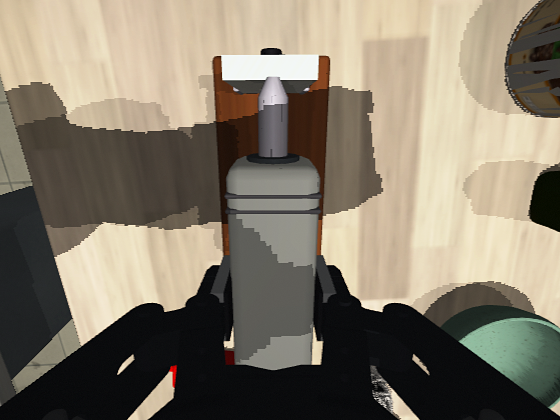

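Request:
arm_command([
  [[-0.007,0,0],[0,0,0],1],
  [[0,0,0.04],[0,0,0],1],
  [[0,0,0.05],[0,0,0],1],
  [[0,0,0.05],[0,0,0],1],
  [[0,0,0.05],[0,0,0],1],
  [[0,0,0.05],[0,0,0],1],
  [[0,0,0.04],[0,0,0],1],
  [[0,0,0.01],[0,0,0],1],
  [[0,0,0],[0,0,0],1],
  [[0,0,0],[0,0,0],1],
])

```text
time_s: 10.6
eef_pos: [544.4, 186.0, 120.9]
tcp_rot: [0.728, 0.685, 0.0, 0.0]
wrist_force: [-0.7, 0.8, -0.6]
opening: 35.2
grasp_force: 70.2
```

Run:
```python
from h import *
rep(-10,-0.5,120)
```

```text
pos [544.4 186.  120.9] yaw y -3.51 tilt z [ 7.e-04  2.e-04 -1.e+00] F [-0.7  0.8 -0.6] T [-0.05 -0.01  0.04] open 35.2 grip 70.2 t 10.6
d world [ 0.1  6.8 -0.9] shift units total [ 0.0228 -0.0011  0.0029] turn units -0.0001
stand frame: s -16.8 x -0.2 Fs 0.8
```

Request:
arm_command([
  [[0.006,0,0],[0,0,0],1],
  [[0.006,0,0],[0,0,0],1],
  [[0.006,0,0],[0,0,0],1],
  [[0.006,0,0],[0,0,0],1],
  [[0.006,0,0],[0,0,0],1],
  [[0.006,0,0],[0,0,0],1],
  [[0.006,0,0],[0,0,0],1],
  [[0.006,0,0],[0,0,0],1],
  [[0,0,0],[0,0,0],1],
  [[0,0,0],[0,0,0],1],
])

```text
time_s: 11.6
eef_pos: [545.0, 200.1, 120.4]
tcp_rot: [0.728, 0.685, -0.0, 0.0]
wrist_force: [0.2, -5.7, 0.7]
opening: 34.8
grasp_force: 70.2
```

Run:
```python
from h import *
rep(5,-0.5,120)
c=cal("wrist"); p,d=snap("wrist","w6"); P=cloud("wrist",d,c)
u=np.array([-np.sin(A),np.cos(A)]); v=np.array([np.cos(A),np.sin(A)])
t=np.array(sensors.observe()["eef_pos"]); s=(P[...,:2]-t[:2])@u; x=(P[...,:2]-t[:2])@v; z=P[...,2]-t[2]
for a in (22,27):
  m=(abs(x)<28)&(s>60)&(s<110)&(z>a-3)&(z<a+3); print(a,m.sum(),np.percentile(s[m],[1,50,99]),np.percentile(x[m],[1,99]))
m=(abs(x)<10)&(s>60)&(s<95)&(z>-25)&(z<0); print("pin",np.percentile(s[m],[1,99,100]),np.median(x[m]))
```

```text
pos [545.  200.1 120.4] yaw y -3.51 tilt z [-1.e-04 -5.e-04 -1.e+00] F [ 0.2 -5.7  0.7] T [-1.05 -0.02 -0.03] open 34.8 grip 70.2 t 11.6
d world [ 0.5  7.7 -0.4] shift units total [ 0.0258 -0.0001  0.0012] turn units -0.0001
stand frame: s -2.7 x -0.5 Fs -5.7
22 169 [81.46529263 81.52866249 81.58688177] [-25.77410985  22.75099994]
27 3487 [81.50110784 87.34433803 93.55246013] [-26.3658286   22.95663624]
pin [60.12979936 81.5538633  81.60804118] -0.09727314221637713
```

Request:
arm_command([
  [[0.005,-0.004,0],[0,0,0],1],
  [[0.005,0,0],[0,0,0],1],
  [[0.005,0,0],[0,0,0],1],
  [[0.005,0,0],[0,0,0],1],
  [[0.005,0,0],[0,0,0],1],
  [[0.005,0,0],[0,0,0],1],
  [[0.005,0,0],[0,0,0],1],
  [[0.004,0,0],[0,0,0],1],
  [[0,0,0],[0,0,0],1],
  [[0,0,0],[0,0,0],1],
])

```text
time_s: 12.65
eef_pos: [544.5, 211.2, 120.3]
tcp_rot: [0.729, 0.685, -0.0, 0.0]
wrist_force: [1.5, -9.1, -0.6]
opening: 35.6
grasp_force: 70.2
```

```bash
cat > m.py <<'E'
from h import *
rep(9,-1.5,85)
c=cal("wrist"); p,d=snap("wrist"); P=cloud("wrist",d,c)
u=np.array([-np.sin(A),np.cos(A)]); v=np.array([np.cos(A),np.sin(A)])
t=np.array(sensors.observe()["eef_pos"]); s=(P[...,:2]-t[:2])@u; x=(P[...,:2]-t[:2])@v; z=P[...,2]-t[2]
m=(abs(x)<14)&(s>25)&(s<54)&(z>-5)&(z<20); print("barrel top, slope",np.median(z[m]),np.polyfit(s[m],z[m],1)[0])
m=(abs(x)<28)&(s>50)&(s<110)&(P[...,2]>141)&(P[...,2]<149); print("face",np.percentile(s[m],[1,50,99]),np.percentile(x[m],[1,99]),m.sum())
E
python3 m.py
```

```text
pos [544.5 211.2 120.3] yaw y -3.55 tilt z [-1.0e-04 -1.2e-03 -1.0e+00] F [ 1.5 -9.1 -0.6] T [-1.74 -0.06 -0.1 ] open 35.6 grip 70.2 t 12.7
d world [  0.1   0.7 -35.3] shift units total [0.0025 0.0002 0.1177] turn units -0.0006
stand frame: s 8.3 x -1.6 Fs -9.0
barrel top, slope 7.858362643017358 0.0009971940402725321
face [70.56128304 78.33338402 82.30744625] [-23.12139248  21.78118813] 43
```

Request:
arm_command([
  [[0.004,0,0],[0,0,0],1],
  [[0,0,0.01],[0,0,0],1],
  [[0,0,0.01],[0,0,0],1],
  [[0,0,0.01],[0,0,0],1],
  [[0,0,0.01],[0,0,0],1],
  [[0,0,0.01],[0,0,0],1],
  [[0,0,0.01],[0,0,0],1],
  [[0,0,0.01],[0,0,0],1],
  [[0,0,0.01],[0,0,0],1],
  [[0,0,0],[0,0,0],1],
])

```text
time_s: 13.7
eef_pos: [544.4, 212.2, 95.9]
tcp_rot: [0.729, 0.685, -0.001, 0.0]
wrist_force: [1.0, -9.1, -4.4]
opening: 35.1
grasp_force: 70.0
```

```bash
python3 m.py
```

```text
pos [544.4 212.2  95.9] yaw y -3.55 tilt z [-6.0e-04 -1.5e-03 -1.0e+00] F [ 1.  -9.1 -4.4] T [-2.09 -0.1  -0.07] open 35.1 grip 70.0 t 13.7
d world [  0.2  -0.4 -10.9] shift units total [-0.0011  0.0009  0.0364] turn units -0.0005
stand frame: s 9.4 x -1.7 Fs -9.0
barrel top, slope 7.656521449376733 -0.004074826738140688
face [69.65367055 78.2123902  81.48462017] [-23.74192538  23.95006069] 81
```

Request:
arm_command([
  [[0,0,0.004],[0,0,0],1],
  [[0,0,0.004],[0,0,0],1],
  [[0,0,0.004],[0,0,0],1],
  [[0,0,0.004],[0,0,0],1],
  [[0,0,0.004],[0,0,0],1],
  [[0,0,0.003],[0,0,0],1],
  [[0,0,0],[0,0,0],1],
  [[0,0,0],[0,0,0],1],
  [[0,0,0],[0,0,0],1],
  [[0,0,0],[0,0,0],1],
])

```text
time_s: 14.75
eef_pos: [544.2, 212.6, 89.2]
tcp_rot: [0.728, 0.685, -0.001, 0.0]
wrist_force: [-1.5, -6.7, -2.5]
opening: 35.0
grasp_force: 72.5
```

```bash
python3 m.py
```

```text
pos [544.2 212.6  89.2] yaw y -3.52 tilt z [-0.001  -0.0012 -1.    ] F [-1.5 -6.7 -2.5] T [-1.54  0.32  0.03] open 35.0 grip 72.5 t 14.8
d world [ 0.5 -0.7 -4.2] shift units total [-0.0023  0.0018  0.0138] turn units -0.0002
stand frame: s 9.7 x -2.0 Fs -6.8
barrel top, slope 7.732790880827636 -0.002010486701388434
face [69.57936013 75.89387335 80.85509535] [-24.86836293  23.60530594] 70
```

The push fell from 9.0 to 6.8 N, so the sprung pin has dropped into its cup. I'll nudge it to centre it.

Request:
arm_command([
  [[0,0,0.003],[0,0,0],1],
  [[0,0,0],[0,0,0],1],
  [[0,0,0],[0,0,0],1],
  [[0,0,0],[0,0,0],1],
  [[0,0,0],[0,0,0],1],
  [[0,0,0],[0,0,0],1],
  [[0,0,0],[0,0,0],1],
  [[0,0,0],[0,0,0],1],
  [[0,0,0],[0,0,0],1],
  [[0,0,0],[0,0,0],1],
])

```text
time_s: 15.8
eef_pos: [544.3, 212.7, 88.4]
tcp_rot: [0.729, 0.685, -0.001, 0.0]
wrist_force: [-1.2, -6.9, -1.6]
opening: 35.3
grasp_force: 72.7
```

Request:
arm_command([
  [[0,0,0.003],[0,0,0],1],
  [[0,0,0],[0,0,0],1],
  [[0,0,0],[0,0,0],1],
  [[0,0,0],[0,0,0],1],
  [[0,0,0],[0,0,0],1],
  [[0,0,0],[0,0,0],1],
  [[0,0,0],[0,0,0],1],
  [[0,0,0],[0,0,0],1],
  [[0,0,0],[0,0,0],1],
  [[0,0,0],[0,0,0],1],
])

```text
time_s: 16.8
eef_pos: [544.4, 212.7, 87.6]
tcp_rot: [0.729, 0.685, -0.0, 0.0]
wrist_force: [-0.3, -7.4, -0.8]
opening: 35.0
grasp_force: 72.7
```

Request:
arm_command([
  [[0,0,0.003],[0,0,0],1],
  [[0,0,0],[0,0,0],1],
  [[0,0,0],[0,0,0],1],
  [[0,0,0],[0,0,0],1],
  [[0,0,0],[0,0,0],1],
  [[0,0,0],[0,0,0],1],
  [[0,0,0],[0,0,0],1],
  [[0,0,0],[0,0,0],1],
  [[0,0,0],[0,0,0],1],
  [[0,0,0],[0,0,0],1],
])

```text
time_s: 17.8
eef_pos: [544.5, 212.7, 86.7]
tcp_rot: [0.729, 0.685, -0.0, 0.0]
wrist_force: [-0.3, -7.2, 0.4]
opening: 35.3
grasp_force: 72.7
```

```bash
python3 m.py
```

```text
pos [544.5 212.7  86.7] yaw y -3.53 tilt z [-3.e-04 -9.e-04 -1.e+00] F [-0.3 -7.2  0.4] T [-1.42  0.04  0.07] open 35.3 grip 72.7 t 17.8
d world [ 0.2 -0.8 -1.7] shift units total [-0.0026  0.0008  0.0056] turn units -0.0003
stand frame: s 9.8 x -1.7 Fs -7.2
barrel top, slope 7.876214978184763 0.001241764005175284
face [69.09651772 75.41812984 80.82258746] [-25.19718007  22.83692843] 87
```

Request:
arm_command([
  [[0,0,0.003],[0,0,0],1],
  [[0,0,0],[0,0,0],1],
  [[0,0,0],[0,0,0],1],
  [[0,0,0],[0,0,0],1],
  [[0,0,0],[0,0,0],1],
  [[0,0,0],[0,0,0],1],
  [[0,0,0],[0,0,0],1],
  [[0,0,0],[0,0,0],1],
  [[0,0,0],[0,0,0],1],
  [[0,0,0],[0,0,0],1],
])

```text
time_s: 18.85
eef_pos: [544.5, 212.6, 85.8]
tcp_rot: [0.729, 0.685, -0.0, 0.0]
wrist_force: [-0.8, -6.9, -0.9]
opening: 35.0
grasp_force: 72.7
```

Request:
arm_command([
  [[0,0,0.003],[0,0,0],1],
  [[0,0,0],[0,0,0],1],
  [[0,0,0],[0,0,0],1],
  [[0,0,0],[0,0,0],1],
  [[0,0,0],[0,0,0],1],
  [[0,0,0],[0,0,0],1],
  [[0,0,0],[0,0,0],1],
  [[0,0,0],[0,0,0],1],
  [[0,0,0],[0,0,0],1],
  [[0,0,0],[0,0,0],1],
])

```text
time_s: 19.85
eef_pos: [544.5, 212.7, 84.9]
tcp_rot: [0.729, 0.685, -0.0, 0.0]
wrist_force: [-0.9, -7.1, -0.3]
opening: 34.9
grasp_force: 72.7
```

```bash
python3 m.py
```

```text
pos [544.5 212.7  84.9] yaw y -3.53 tilt z [-3.e-04 -9.e-04 -1.e+00] F [-0.9 -7.1 -0.3] T [-1.4  -0.03 -0.09] open 34.9 grip 72.7 t 19.9
d world [ 0.1 -0.8  0.1] shift units total [-0.0026  0.0006 -0.0003] turn units -0.0004
stand frame: s 9.8 x -1.7 Fs -7.1
barrel top, slope 7.860507505673553 0.0007622207593659864
face [69.61127531 76.34411105 80.99862303] [-26.20926851  23.80156046] 107
```

Request:
arm_command([
  [[0,0,0.003],[0,0,0],1],
  [[0,0,0],[0,0,0],1],
  [[0,0,0],[0,0,0],1],
  [[0,0,0],[0,0,0],1],
  [[0,0,0],[0,0,0],1],
  [[0,0,0],[0,0,0],1],
  [[0,0,0],[0,0,0],1],
  [[0,0,0],[0,0,0],1],
  [[0,0,0],[0,0,0],1],
  [[0,0,0],[0,0,0],1],
])

```text
time_s: 20.9
eef_pos: [544.6, 212.8, 84.1]
tcp_rot: [0.729, 0.685, -0.0, 0.0]
wrist_force: [-0.6, -8.1, 1.9]
opening: 35.0
grasp_force: 73.1
```

```bash
python3 m.py
```

```text
pos [544.6 212.8  84.1] yaw y -3.53 tilt z [-1.e-04 -6.e-04 -1.e+00] F [-0.6 -8.1  1.9] T [-1.2   0.15  0.04] open 35.0 grip 73.1 t 20.9
d world [ 0.1 -0.9  0.9] shift units total [-0.003   0.0005 -0.0029] turn units -0.0003
stand frame: s 9.9 x -1.6 Fs -8.1
barrel top, slope 7.981272752972053 0.0027285618679373765
face [69.14636062 75.80743539 80.80874024] [-25.6650006   24.91227878] 117
```

Request:
arm_command([
  [[0,0,-0.004],[0,0,0],1],
  [[0,0,-0.004],[0,0,0],1],
  [[0,0,0],[0,0,0],1],
  [[0,0,0],[0,0,0],1],
  [[-0.003,0,0],[0,0,0],1],
  [[-0.003,0,0],[0,0,0],1],
  [[-0.003,0,0],[0,0,0],1],
  [[-0.003,0,0],[0,0,0],1],
  [[0,0,0],[0,0,0],1],
  [[0,0,0],[0,0,0],1],
])

```text
time_s: 21.95
eef_pos: [544.1, 209.2, 86.3]
tcp_rot: [0.728, 0.685, -0.001, 0.0]
wrist_force: [-0.6, -5.8, -2.3]
opening: 34.9
grasp_force: 72.4
```

```bash
python3 m.py
```

```text
pos [544.1 209.2  86.3] yaw y -3.52 tilt z [-7.e-04 -8.e-04 -1.e+00] F [-0.6 -5.8 -2.3] T [-1.3   0.06 -0.04] open 34.9 grip 72.4 t 21.9
d world [ 0.6  2.7 -1.3] shift units total [0.009  0.0013 0.0042] turn units -0.0002
stand frame: s 6.3 x -1.9 Fs -5.8
barrel top, slope 7.784005767238497 -0.0021588982073502535
face [72.44843415 79.6279918  84.59516318] [-25.09520788  24.03487544] 111
```

Request:
arm_command([
  [[-0.003,0,0],[0,0,0],1],
  [[-0.003,0,0],[0,0,0],1],
  [[-0.003,0,0],[0,0,0],1],
  [[0,0,0],[0,0,0],1],
  [[0,0,0],[0,0,0],1],
  [[0,0,0],[0,0,0],1],
  [[0,0,0],[0,0,0],1],
  [[0,0,0],[0,0,0],1],
  [[0,0,0],[0,0,0],1],
  [[0,0,0],[0,0,0],1],
])

```text
time_s: 23.0
eef_pos: [544.0, 206.8, 86.3]
tcp_rot: [0.728, 0.685, -0.0, 0.0]
wrist_force: [-0.1, -5.7, -3.4]
opening: 35.0
grasp_force: 72.4
```

```bash
python3 m.py
```

```text
pos [544.  206.8  86.3] yaw y -3.51 tilt z [-4.e-04 -5.e-04 -1.e+00] F [-0.1 -5.7 -3.4] T [-1.22  0.06 -0.06] open 35.0 grip 72.4 t 23.0
d world [ 0.7  5.1 -1.3] shift units total [0.017  0.0012 0.0044] turn units -0.0001
stand frame: s 3.9 x -1.9 Fs -5.7
barrel top, slope 7.801638589355818 -0.001894700790003049
face [75.08178135 81.94207317 87.06255034] [-24.53360948  23.97315231] 134
```

Request:
arm_command([
  [[-0.003,0,0],[0,0,0],1],
  [[-0.003,0,0],[0,0,0],1],
  [[-0.003,0,0],[0,0,0],1],
  [[0,0,0],[0,0,0],1],
  [[0,0,0],[0,0,0],1],
  [[0,0,0],[0,0,0],1],
  [[0,0,0],[0,0,0],1],
  [[0,0,0],[0,0,0],1],
  [[0,0,0],[0,0,0],1],
  [[0,0,0],[0,0,0],1],
])

```text
time_s: 24.05
eef_pos: [543.9, 204.4, 86.5]
tcp_rot: [0.728, 0.685, -0.0, -0.0]
wrist_force: [-1.2, -3.9, -3.5]
opening: 34.9
grasp_force: 72.4
```

```bash
python3 m.py
```

```text
pos [543.9 204.4  86.5] yaw y -3.5 tilt z [-1.e-04  0.e+00 -1.e+00] F [-1.2 -3.9 -3.5] T [-1.04  0.24  0.11] open 34.9 grip 72.4 t 24.1
d world [ 0.7  7.5 -1.5] shift units total [0.0251 0.0008 0.005 ] turn units 0.0001
stand frame: s 1.5 x -1.7 Fs -4.0
barrel top, slope 7.79624275937163 2.704457215608797e-06
face [77.61817395 84.51158395 89.71080167] [-24.85962648  24.33739644] 149
```

Request:
arm_command([
  [[0,0,0.002],[0,0,0],1],
  [[-0.003,0,0],[0,0,0],1],
  [[-0.003,0,0],[0,0,0],1],
  [[0,0,0],[0,0,0],1],
  [[0,0,0],[0,0,0],1],
  [[0,0,0],[0,0,0],1],
  [[0,0,0],[0,0,0],1],
  [[0,0,0],[0,0,0],1],
  [[0,0,0],[0,0,0],1],
  [[0,0,0],[0,0,0],1],
])

```text
time_s: 25.1
eef_pos: [543.9, 202.5, 85.9]
tcp_rot: [0.728, 0.685, 0.0, 0.0]
wrist_force: [-0.0, -3.9, -0.6]
opening: 34.9
grasp_force: 72.5
```

```bash
python3 m.py
```

```text
pos [543.9 202.5  85.9] yaw y -3.5 tilt z [ 1.e-04  0.e+00 -1.e+00] F [-0.  -3.9 -0.6] T [-0.73  0.12  0.  ] open 34.9 grip 72.5 t 25.1
d world [ 0.7  9.3 -0.9] shift units total [0.0312 0.0005 0.0031] turn units -0.0
stand frame: s -0.4 x -1.6 Fs -3.9
barrel top, slope 7.905279046417519 0.0013023354074145341
face [79.09398038 79.14484384 91.45411377] [-25.12326633  24.01947832] 612
```

Request:
arm_command([
  [[-0.002,0,0],[0,0,0],1],
  [[-0.002,0,0],[0,0,0],1],
  [[0,0,0],[0,0,0],1],
  [[0,0,0],[0,0,0],1],
  [[0,0,0],[0,0,0],1],
  [[0,0,0],[0,0,0],1],
  [[0,0,0],[0,0,0],1],
  [[0,0,0],[0,0,0],1],
  [[0,0,0],[0,0,0],1],
  [[0,0,0],[0,0,0],1],
])

```text
time_s: 26.15
eef_pos: [543.9, 202.0, 86.0]
tcp_rot: [0.728, 0.685, 0.0, -0.0]
wrist_force: [0.4, 4.9, -2.8]
opening: 34.6
grasp_force: 72.5
```

```bash
python3 m.py
```

```text
pos [543.9 202.   86. ] yaw y -3.47 tilt z [ 3.e-04  7.e-04 -1.e+00] F [ 0.4  4.9 -2.8] T [ 1.16 -0.17 -0.05] open 34.6 grip 72.5 t 26.1
d world [ 0.8  9.8 -1. ] shift units total [0.0328 0.0006 0.0032] turn units 0.0004
stand frame: s -0.9 x -1.7 Fs 4.9
barrel top, slope 7.934276043818166 0.0020779302037375533
face [79.53463701 79.60506286 91.8433583 ] [-24.96363     24.23547521] 712
```

Fixed pin is bottomed: the push reversed to +4.9 N. I'll ease off, let go gently and check.

Request:
arm_command([
  [[0.002,0,0.002],[0,0,0],1],
  [[0,0,0.002],[0,0,0],1],
  [[0,0,0],[0,0,0],1],
  [[0,0,0],[0,0,0],1],
  [[0,0,0],[0,0,0],0.0],
  [[0,0,0],[0,0,0],-0.2],
  [[0,0,0],[0,0,0],-0.4],
  [[0,0,0],[0,0,0],-0.6],
  [[0,0,0],[0,0,0],-0.8],
  [[0,0,0],[0,0,0],-1],
], squeeze=20)

```text
time_s: 27.2
eef_pos: [543.8, 201.9, 84.7]
tcp_rot: [0.728, 0.685, -0.0, 0.0]
wrist_force: [0.7, 0.4, -0.9]
opening: 85.3
grasp_force: 0.0
```

Request:
arm_command([
  [[0,0,0],[0,0,0],-1],
  [[0,0,0],[0,0,0],-1],
  [[0,0,0],[0,0,0],-1],
  [[0,0,0],[0,0,0],-1],
  [[0,0,0],[0,0,0],-1],
  [[0,0,0],[0,0,0],-1],
  [[0,0,0],[0,0,0],-1],
  [[0,0,0],[0,0,0],-1],
  [[0,0,0],[0,0,0],-1],
  [[0,0,0],[0,0,0],-1],
])

```text
time_s: 28.2
eef_pos: [543.9, 202.0, 84.7]
tcp_rot: [0.728, 0.685, 0.0, 0.0]
wrist_force: [-0.2, 0.1, 0.6]
opening: 85.3
grasp_force: 0.0
```

```bash
python3 m.py; python3 -c "
from h import *
snap('wrist','w7')"
```

```text
pos [543.9 202.   84.7] yaw y -3.5 tilt z [ 0.  0. -1.] F [-0.2  0.1  0.6] T [0.02 0.04 0.01] open 85.3 grip 0.0 t 28.2
d world [0.8 9.9 0.3] shift units total [ 0.0331  0.0006 -0.001 ] turn units 0.0
stand frame: s -0.9 x -1.7 Fs 0.1
barrel top, slope 8.601069983727093 0.004176528136029496
face [79.70224878 79.76950149 89.83921702] [-24.94582786  24.16619101] 716
```

View pics/w7.png

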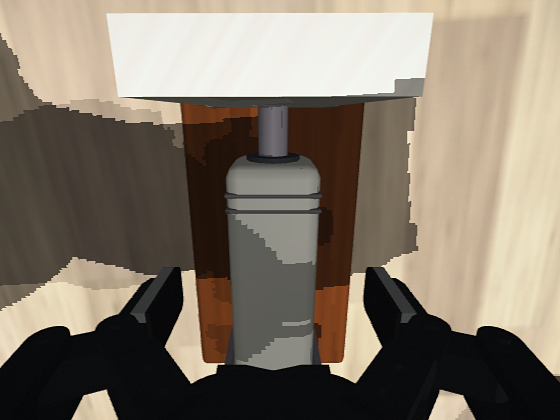

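The spindle hangs level at (273,260), with its pin in the tall arm at (273,105) and the fingers clear. I'll retreat straight up and check.

Request:
arm_command([
  [[0,0,-0.03],[0,0,0],-1],
  [[0,0,-0.07],[0,0,0],-1],
  [[0,0,-0.1],[0,0,0],-1],
  [[0,0,-0.1],[0,0,0],-1],
  [[0,0,-0.1],[0,0,0],-1],
  [[0,0,-0.1],[0,0,0],-1],
  [[0,0,-0.1],[0,0,0],-1],
  [[0,0,-0.05],[0,0,0],-1],
  [[0,0,0],[0,0,0],-1],
  [[0,0,0],[0,0,0],-1],
])

```text
time_s: 29.3
eef_pos: [543.6, 201.9, 279.8]
tcp_rot: [0.728, 0.685, 0.0, -0.0]
wrist_force: [0.9, 1.0, -0.2]
opening: 85.4
grasp_force: 0.0
```

Run:
```python
from h import *
rep(0,0,300)
c=cal("wrist"); p,d=snap("wrist","w8"); P=cloud("wrist",d,c)
u=np.array([-np.sin(A),np.cos(A)]); v=np.array([np.cos(A),np.sin(A)])
s=(P[...,:2]-C0)@u; x=(P[...,:2]-C0)@v; z=P[...,2]
m=(abs(x+1)<14)&(abs(s)<80)&(z>88)&(z<104); print("barrel s",np.percentile(s[m],[1,99]),"z",np.median(z[m]),"slope",np.polyfit(s[m],z[m],1)[0])
for n,a,b,h in(("short",-95,-60,80),("tall",70,100,140)):
  m=(abs(x+1)<30)&(s>a)&(s<b)&(z>h)&(z<h+16); print(n,np.percentile(s[m],[1,99]) if m.any() else 0)
q,_=snap("side","s8"); cv2.imwrite("pics/c8.png",np.hstack([cv2.resize(q[130:230,210:300],(360,400)),cv2.resize(p,(440,400))])[:,:,::-1])
```

```text
pos [543.6 201.9 279.8] yaw y -3.49 tilt z [ 1.e-04  3.e-04 -1.e+00] F [ 0.9  1.  -0.2] T [-0.    0.02 -0.  ] open 85.4 grip 0.0 t 29.3
d world [ 2.   0.9 20.2] shift units total [ 0.0033  0.0064 -0.0672] turn units 0.0001
stand frame: s -1.0 x -1.9 Fs 1.1
barrel s [-78.53342353  56.38490678] z 93.09423543259186 slope 0.00948326468435087
short [-87.50607616 -61.71022496]
tall [79.31579581 90.7574605 ]
```

View pics/c8.png

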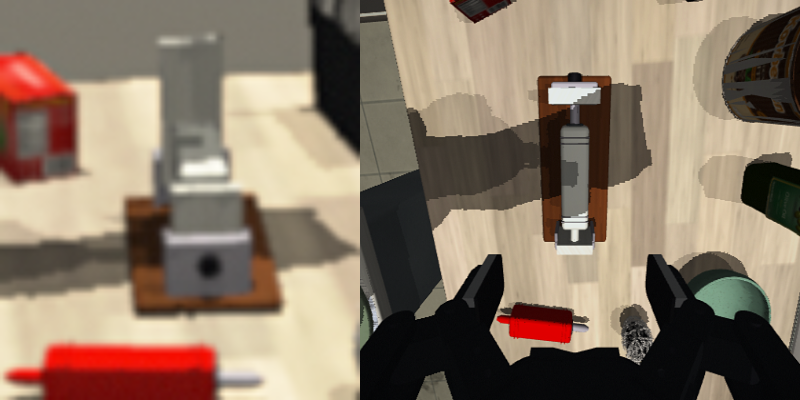

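The spindle sits between both arms with both pins in, level, and the red look-alike and the scourer are untouched.

```bash
python3 -c "
from rig import job; print(job.sign_off())"
```

```text
the job is handed in; nothing more can be done
None
```

The job is handed in: the spindle hangs level between the arms with both pins in their cups, released at about 28 s, and the bystanders were left where they are.

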